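# Load the handle comb into the sloped sanitiser and start it

### The job

Lay the handle comb flat in its comb-shaped compartment on the sloped face of the sanitiser, head at the upper end, lowering it in your grip until it is all but on the compartment floor rather than dropping it. Once it lies there, let go of it, press the start button fully down once and let it come back up. Leave the other things on the counter where they are.

Things in the scene. Friction and masses are not known exactly. Their poses are not given: they have to be found in the camera images.
- comb: Red plastic handle comb, 180 mm long, lying flat on the counter left or right of the sanitiser (not the pocket comb, which has no handle). Origin: mid-length, handle centre line, underside. x towards the head, z up. Handle: x -90 to 4, y -10 to 10, 12 mm thick. Head (spine, teeth): x 0 to 90, y -28 to 10, 8 mm thick, teeth to -y.
- comb_grip (a point): Good place to grip the comb across its handle (20 mm wide there, close along comb y): comb x -15, y 0, 6 mm above the underside. Axes as the comb's.
- comb_tip (a point): Head end of the comb: comb x +90, y 0, z 4 mm.
- sanitiser: White wedge-shaped sanitiser, fixed to the counter, 200 mm deep, 178 mm wide, 37 mm high at the front (robot side) and 152 mm at the back; a clear lamp tube runs along its top edge. Origin under its centre; its position and yaw vary.
- bed: Sloped loading face of the sanitiser, 230 by 178 mm, rising 30 degrees away from the robot. Origin on the comb compartment's floor, 95 mm above the counter; x up the slope, y left, z out of the face. A comb well laid has the bed's pose. A short compartment (x 8 to 88, y -88 to -56) holds a nail clipper that stays. The lamp tube at x 108 stands 21 mm out of the face.
- comb_bay (a point): The comb-shaped compartment; same origin and axes as the bed. Walls 4 mm thick, 10 mm high, about 6 mm clear round the comb: inside x -96 to 96; y -16 to 16 at the handle part (x below -45); y -34 to 16 at the head part (x above 15). No side walls between x -45 and 15, to leave room for fingers.
- start_button (a joint): Start button on the sloped face, left of the upper half of the comb compartment (bed x 50, y 55): 0 is up, 0.006 m is fully down; it springs back and takes 5 N to press down. It moves along -z of the bed.
- start_button_top (a point): Centre of the top of the start button, a round cap of 28 mm diameter. Its z axis points out of the sloped face.
- shampoo: Closed white shampoo bottle, 60 mm diameter, 160 mm high; stands on the side of the sanitiser where the comb is not. Origin under its centre. Leave alone.
- soap_dish: Clay soap dish with a bar of soap, 110 mm diameter, 27 mm high. Origin under its centre. Leave alone.
- elastic_box: Closed red box of hair elastics, 70 by 70 by 35 mm. Origin under its centre. Leave alone.
- pocket_comb: Red pocket comb without handle, 110 by 28 by 6 mm, lying flat. Origin under its centre, x along it. Leave alone.
- cream_jar: White cream jar, 60 mm diameter, 50 mm high. Origin under its centre. Leave alone.
- tumbler: White ceramic tumbler, 72 mm diameter, 95 mm high, with a toothbrush standing 180 mm high in it. Origin under its centre. Leave alone.
There are look-alikes about, which are no part of the job. Leave any black look-alike of the comb alone.

How it is judged:
On the way, in this order (a step that is already met when the one before it is completed fails the run):
1. the comb is lowered into its compartment, head up the slope, parallel to the sloped face, its underside within 10 mm of the floor, while the fingers still hold it (x of comb in the frame of bed between -0.015 and 0.015 m and y of comb in the frame of bed between -0.015 and 0.015 m and z of comb in the frame of bed between -0.005 and 0.01 m and angle between the z axis of comb and the z axis of bed, either way round below 0.17 rad and angle between the x axis of comb and the x axis of bed, either way round below 0.2 rad and x of comb_tip in the frame of bed above 0.05 m and contact force between the fingers and comb above 0.3 N), for 0.1 s.
2. with the comb lying in its compartment and let go, the start button is pressed fully down (x of comb in the frame of bed between -0.015 and 0.015 m and y of comb in the frame of bed between -0.015 and 0.015 m and z of comb in the frame of bed between -0.005 and 0.005 m and angle between the z axis of comb and the z axis of bed, either way round below 0.12 rad and angle between the x axis of comb and the x axis of bed, either way round below 0.2 rad and x of comb_tip in the frame of bed above 0.05 m and contact force between the fingers and comb below 0.1 N and value of joint start_button above 0.0052 m), for 0.05 s.
At the end, for the whole second after the job is handed in: Comb released and still in its compartment, head up the slope: origin within 15 mm of the bed's along and across, underside within 5 mm of the floor, flat to 0.12 rad, in line to 0.2 rad. Start button pressed since (5.2 of 6 mm or more) and up again (under 1.5 mm) (x of comb in the frame of bed between -0.015 and 0.015 m and y of comb in the frame of bed between -0.015 and 0.015 m and z of comb in the frame of bed between -0.005 and 0.005 m and angle between the z axis of comb and the z axis of bed, either way round below 0.12 rad and angle between the x axis of comb and the x axis of bed, either way round below 0.2 rad and x of comb_tip in the frame of bed above 0.05 m and linear speed of comb below 0.02 m/s and value of joint start_button below 0.0015 m); the robot touches nothing.
It fails at once if another thing on the counter is moved more than 30 mm (distance of any of shampoo, soap_dish, elastic_box, pocket_comb, cream_jar, tumbler from where it was at the start of the episode above 0.03 m).
It also fails if it takes over 48 s, if anything falls off the work surface, if the arm or the gripper's body presses on something with over 40 N, if the wrist force passes 120 N, or if a joint passes its speed limit or range.

### The arm

A 6-joint arm with a two-finger parallel gripper is mounted at the origin on the work surface. World frame = base frame: x ahead of the robot, y to its left, z up, the work surface at z = 0. Lengths are in m, angles in rad, forces in N, time in s.
With the tool pointing down it reaches from about 0.275 to 0.725 m from the base axis. Payload 5.6 kg.
Tool frame: the origin (TCP) lies midway between the tips of the shut fingers; the grasp point (between the pads) lies manip.grasp_offset behind it (manip.grasp_offset is the distance from the TCP to the grasp point, in m); z points along the fingers, y is the line along which they close (so a half turn about z gives the same grasp; the last joint's range is limited). The gripper opens to 85 mm and grips with 20 to 120 N. Pads are 22 mm wide; open, the fingers measure 114 mm over their backs; the gripper's body (76 mm by 85 mm) begins 54 mm behind the grasp point. The pads swing forward as they close: fully open they stand 13 mm farther back than shut.
Start: joints at [1.624, 0.255, 0.108, 0, -1.424, -0.285], TCP at [0.126, 0.535, 0.231] pointing down, gripper open.
Joint ranges: [-2.95, 2.95], [-1.21, 1.97], [-1.09, 1.5], [-2.87, 1.71], [-2.94, -0.07], [-3.05, 3.05]. Speed limits (rad/s): [2.57, 2.57, 3.14, 3.14, 3.14, 3.14].

### API

Orientations are given as a unit quaternion [x, y, z, w].
In Python, from bench import manip, cams, ticket, find_in, tip_of gives the robot as it stands.
- The arm moves only by the tool jog_arm, never from a script. Its argument "motion" is a list of rows, each an object of numbers: "tx", "ty", "tz": the shift along the world's x, y, z in m; "wx", "wy", "wz": the turn, a rotation vector about the world's x, y, z in degrees; "jaw": the opening, from -1 (shut) to 1 (fully open). A call has 1 to 8 rows; each row is the pose to reach, as a shift and turn from the pose commanded when the call began; what a row does not reach only later rows make up. A row lasts 1/10 s, in which the tool goes at most 50 mm and 8.59 degrees, less where a joint would pass 70% of its speed; a pose out of reach is approached as far as the arm can. A call with a gripper value outside its range is refused whole. The fingers move at their own pace and stop on an object; "force" is the grip in N (left out, the last holds). Time passes only in rows, so rows that repeat a pose let the fingers close. It gives the time, the measured TCP pose, the force, the opening and the grip force at its end, in the units of the state.
- manip.sense(): the state, without advancing time (a new reading comes with each control period).
- cams.camera(name): name is "scene" or "top" or "wrist"; returns the picture (384x512x3 uint8, blue, green, red); there is no depth.
- cams.camera_info(name): a dict with "vfov" (degrees; the focal length in pixels is half the picture's height over the tangent of half this angle, whatever the lens; pixels are square), "cx", "cy" (the principal point, pixels), "position" and "attitude" of the camera in the world. Camera axes: x right, y up, looking along -z (the intrinsics and any distortion apply to the point x, -y, -z); pixel columns grow to the right and rows downward; lengths in m; the calibration is good to about 2 mm. A picture is of the moment at which its call begins: read the wrist's pose just before it. camera_info takes no time and is no camera call; for the wrist camera it gives the pose at the moment of the call.
- ticket.sign_off(): hands the job in; it is judged then, once.
Trained networks look in the newest picture that a camera, given by its name, has taken for a name from the list of things; names that differ only in an ending like _2 or _b are one class to them, and where a whole thing is asked for, a point or a joint stands for the part that bears it (a point fixed in the world has none). Each returns a list of dicts, best first, with "conf" (0 to 1); they miss things now and then, are a little off and sometimes report something else, mostly with a low value. They report only what shows in the picture. A call takes as long as a camera call. They do not tell look-alikes from the thing itself.
- find_in(query, camera): "rect" ([left, top, right, bottom] in pixels, round what is visible of it).
- tip_of(query, camera): "pixel" ([column, row] in pixels: a listed point, or the origin of a listed thing).
The state is a dict: "t": time; "joint_pos": joint angles; "joint_vel": joint speeds; "joint_efforts": joint torques, N m; "position": TCP position; "ee_rot": TCP orientation; "ft_force": force on the tool from outside, world axes, zero at the start; "moment": the same for the moment, N m; "finger_gap": opening from 0.0 (shut) to 1.0 (fully open); "grip_force": force on a finger pad.
Only numpy, scipy, OpenCV 4.12 (cv2) and the standard library are available. Lean on these libraries where they do the work, as an engineer would, in place of code of your own. Each camera call takes 0.05 s, during which the arm holds its last target. There are 200 camera calls.

## Working session

There is one attempt and no reset: what is moved stays moved. The work goes in short steps, Python scripts to look and compute and a tool call to move; the robot and the scene stay as the last step left them, time stands still between calls to the robot, and variables do not carry over. Pictures are saved under pics/ and viewed, at most 10 in all, crops included, and the job is handed in when it is done.

Besides the shell and the picture viewer there is one more tool, called after ">>>" as name(argument=value, ...), one argument or row to a line, values as JSON. jog_arm: Moves the arm, as the interface text tells. Its arguments: {"type":"object","properties":{"motion":{"type":"array"},"force":{"type":"number"}},"required":["motion"]}

```bash
mkdir -p pics; ls; python3 - <<'E'
from bench import manip, cams, find_in, tip_of
import cv2
s=manip.sense(); print(s); print(manip.grasp_offset)
for c in("scene","top"):
    im=cams.camera(c); cv2.imwrite(f"pics/{c}0.png",im); print(c,cams.camera_info(c))
    for q in("comb","pocket_comb","start_button_top","bed","comb_grip","comb_tip","sanitiser"):
        print(q,[(round(d["conf"],2),[round(v) for v in d["pixel"]]) for d in tip_of(q,c)][:4])
E
```

```text
pics
{'t': 0.0, 'joint_pos': array([ 1.62362942e+00,  2.55776276e-01,  1.07010092e-01, -4.68041461e-04,
       -1.42391979e+00, -2.84605903e-01]), 'joint_vel': array([-1.25519154e-03,  2.85221550e-04, -2.34292817e-04,  1.00370361e-03,
       -4.24919249e-05, -2.21568725e-04]), 'joint_efforts': array([ 6.27135087e-04, -3.86632347e+01,  2.37937349e+01,  5.36497727e+00,
       -6.21212399e-03, -1.30263936e-05]), 'position': array([0.12616521, 0.53482224, 0.23038359]), 'ee_rot': array([ 9.93288226e-01, -1.15661376e-01, -6.95272339e-05,  9.70274058e-04]), 'ft_force': array([-0.45467836,  0.49071678, -0.5039785 ]), 'moment': array([-0.03776054, -0.04282171,  0.05039243]), 'grip_force': 0.0, 'finger_gap': 1.0006439592185858}
0.0187
scene {'vfov': 44.5636364670805, 'cx': 253.08212158944016, 'cy': 188.25277346086582, 'position': array([1.34687882, 0.25328258, 0.98842934]), 'attitude': array([0.22830773, 0.3162839 , 0.74003547, 0.54789377])}
comb [(0.91, [154, 152]), (0.73, [169, 193])]
pocket_comb [(0.58, [273, 186])]
start_button_top [(0.46, [270, 224])]
bed [(0.8, [256, 225])]
comb_grip [(0.92, [153, 146]), (0.89, [166, 186])]
comb_tip [(0.64, [179, 156]), (0.6, [157, 214])]
sanitiser [(0.61, [256, 250])]
top {'vfov': 50.608910026203574, 'cx': 252.93343017732207, 'cy': 184.67173803722278, 'position': array([ 0.21391137, -0.02659908,  1.4518796 ]), 'attitude': array([ 0.06978221, -0.06485027, -0.70164873,  0.70612601])}
comb [(0.72, [327, 190]), (0.63, [366, 245])]
pocket_comb [(0.49, [245, 219])]
start_button_top [(0.46, [226, 139])]
bed [(0.63, [243, 153]), (0.37, [226, 137])]
comb_grip [(0.92, [370, 240]), (0.62, [334, 192])]
comb_tip [(0.68, [343, 243]), (0.67, [328, 166])]
sanitiser [(0.92, [247, 158])]
```

View pics/scene0.png

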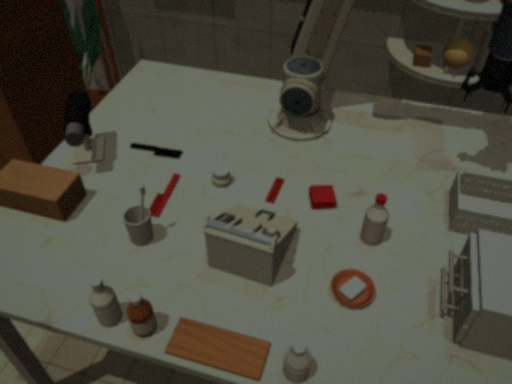

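View pics/top0.png

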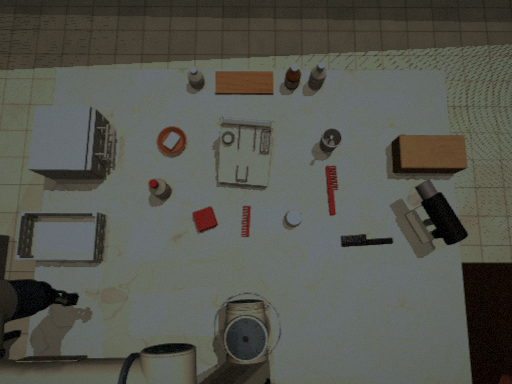

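The handle comb could be taken for four things (scene / top pixels):
- Red handle comb: (166,195) / (331,190). This is my choice, as it is red and has a handle.
- Black handle comb: (155,152) / (366,240). It has the wrong colour.
- Red pocket comb: (275,190) / (245,221). It has no handle.
- Red elastics box: (322,196) / (205,218).

The sanitiser is at (250,245) / (245,153), with the shampoo on its left.

```bash
cat > h.py <<'E'
import numpy as np, cv2
from scipy.spatial.transform import Rotation as R
from bench import manip, cams, find_in, tip_of
def cam(i):
    f=192/np.tan(np.radians(i["vfov"])/2); return f,i["cx"],i["cy"],np.array(i["position"]),R.from_quat(i["attitude"]).as_matrix()
def ray(i,p):
    f,cx,cy,o,M=cam(i); d=M@np.array([(p[0]-cx)/f,-(p[1]-cy)/f,-1.]); return o,d/np.linalg.norm(d)
def onz(i,p,z):
    o,d=ray(i,p); return o+d*(z-o[2])/d[2]
def proj(i,P):
    f,cx,cy,o,M=cam(i); c=(np.atleast_2d(P)-o)@M; return np.c_[cx+f*c[:,0]/-c[:,2],cy+f*c[:,1]/c[:,2]]
def tri(obs):
    A=0;b=0
    for i,p in obs:
        o,d=ray(i,p);Q=np.eye(3)-np.outer(d,d);A=A+Q;b=b+Q@o
    return np.linalg.solve(A,b)
def redmask(im):
    b,g,r=[im[...,k].astype(int) for k in range(3)]
    return ((r>60)&(r>2*g)&(r>2*b)).astype(np.uint8)
E
cat .gitignore 2>/dev/null; python3 - <<'E'
from h import *
t=cams.camera("top"); s=cams.camera("scene")
it,is_=cams.camera_info("top"),cams.camera_info("scene")
cv2.imwrite("pics/crop.png",np.hstack([cv2.convertScaleAbs(cv2.resize(x,(380,500),interpolation=cv2.INTER_CUBIC),alpha=2) for x in(t[150:225,300:357],s[165:240,140:197])]))
for n,im,i in(("top",t,it),("scene",s,is_)):
    k,l,st,c=cv2.connectedComponentsWithStats(redmask(im))
    for j in range(1,k):
        if st[j,4]>40:
            m=(l==j).astype(np.uint8); pts=np.argwhere(m)[:,::-1].astype(np.float32)
            print(n,st[j],c[j].round(1),onz(i,c[j],.008).round(3))
            if st[j,4]>40:
                vx,vy,_,_=cv2.fitLine(pts,cv2.DIST_L2,0,.01,.01).ravel(); pr=(pts-c[j])@[vx,vy]
                for e in(pr.min(),pr.max()): print("   end",onz(i,c[j]+e*np.array([vx,vy]),.008).round(3))
for q in("comb","comb_grip","comb_tip"):
    for n,i in(("top",it),("scene",is_)): print(q,n,[(onz(i,d["pixel"],.006)[:2].round(3),round(d["conf"],2)) for d in tip_of(q,n)])
for q in("bed","comb_bay","start_button_top","sanitiser"):
    o=[(i,d[0]["pixel"]) for n,i in(("top",it),("scene",is_)) if (d:=tip_of(q,n))]
    if len(o)==2: P=tri(o);print(q,P.round(3),[np.abs(proj(i,P)[0]-p).round(1) for i,p in o])
    print([d["pixel"] for n in("top","scene") for d in tip_of(q,n)[:2]])
i=cams.camera_info("wrist"); print(i, manip.sense()["position"])
E
```

```text
top [326 166  11  49 263] [330.4 189.4] [ 0.477 -0.295  0.008]
   end [ 0.564 -0.293  0.008]
   end [ 0.387 -0.298  0.008]
top [149 180   8   8  48] [152.5 183. ] [0.497 0.349 0.008]
   end [0.489 0.36  0.008]
   end [0.505 0.337 0.008]
top [193 207  24  24 378] [204.4 218.4] [0.369 0.157 0.008]
   end [0.35  0.19  0.008]
   end [0.388 0.123 0.008]
top [243 207   7  30  84] [247.3 221.7] [0.358 0.004 0.008]
   end [0.308 0.005 0.008]
   end [0.411 0.002 0.008]
scene [150 174  29  42 351] [162.6 197.5] [ 0.497 -0.298  0.008]
   end [ 0.568 -0.299  0.008]
   end [ 0.391 -0.298  0.008]
scene [267 178  16  24 177] [274.3 189.9] [0.371 0.009 0.008]
   end [0.42  0.006 0.008]
   end [0.317 0.012 0.008]
scene [310 186  26  22 501] [322.  196.3] [0.356 0.151 0.008]
   end [0.345 0.108 0.008]
   end [0.368 0.194 0.008]
scene [377 194   9  10  75] [380.7 198.4] [0.316 0.317 0.008]
   end [0.336 0.314 0.008]
   end [0.297 0.32  0.008]
comb top [(array([ 0.277, -0.413]), 0.83), (array([ 0.456, -0.286]), 0.8), (array([0.615, 0.025]), 0.71)]
comb scene [(array([ 0.317, -0.409]), 0.82), (array([ 0.
[... 412 characters left out ...]
ed [0.586 0.022 0.1  ] [array([0.4, 0.1]), array([0.6, 0. ])]
[[241.7, 153.0], [223.0, 137.8], [256.9, 221.6]]
comb_bay [0.58  0.015 0.083] [array([0.3, 0.1]), array([0.4, 0. ])]
[[244.5, 155.9], [244.7, 218.9], [256.1, 223.7]]
start_button_top [0.623 0.069 0.143] [array([1.1, 0.3]), array([1.6, 0.1])]
[[226.7, 138.9], [270.2, 224.9], [254.4, 226.8]]
sanitiser [0.591 0.015 0.004] [array([0.5, 0.1]), array([0.8, 0. ])]
[[244.3, 158.6], [253.8, 246.6]]
{'vfov': 58.826037694771465, 'cx': 250.45544489781363, 'cy': 193.84424529860232, 'position': array([0.19216448, 0.51932322, 0.3739387 ]), 'attitude': array([ 0.0839504 , -0.10614631,  0.77694508, -0.61485091])} [0.12628274 0.53529474 0.23128722]
```

View pics/crop.png

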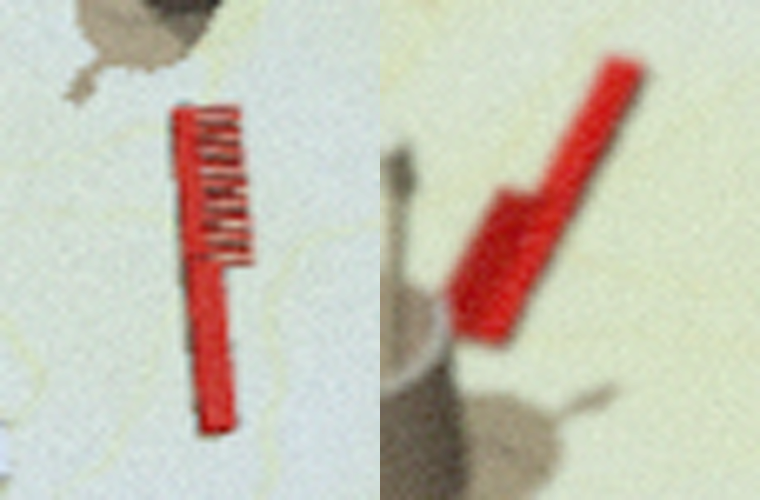

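The crop shows the red handle comb, head away from the robot (up in the top view) and teeth to the robot's right. This matches the description. Next I go over the sanitiser with the wrist camera.

>>> jog_arm(
  motion=[
    {"tx":0.374,"ty":-0.515,"tz":0.1,"wz":16},
    {"tx":0.374,"ty":-0.515,"tz":0.1,"wz":16},
    {"tx":0.374,"ty":-0.515,"tz":0.1,"wz":16},
    {"tx":0.374,"ty":-0.515,"tz":0.1,"wz":16},
    {"tx":0.374,"ty":-0.515,"tz":0.1,"wz":16},
    {"tx":0.374,"ty":-0.515,"tz":0.1,"wz":16},
    {"tx":0.374,"ty":-0.515,"tz":0.1,"wz":16},
    {"tx":0.374,"ty":-0.515,"tz":0.1,"wz":16},
  ],
)

```text
schema error: expected keys tx, ty, tz, wx, wy, wz, jaw
```

>>> jog_arm(
  motion=[
    {"tx":0.374,"ty":-0.515,"tz":0.1,"wx":0,"wy":0,"wz":16,"jaw":1},
    {"tx":0.374,"ty":-0.515,"tz":0.1,"wx":0,"wy":0,"wz":16,"jaw":1},
    {"tx":0.374,"ty":-0.515,"tz":0.1,"wx":0,"wy":0,"wz":16,"jaw":1},
    {"tx":0.374,"ty":-0.515,"tz":0.1,"wx":0,"wy":0,"wz":16,"jaw":1},
    {"tx":0.374,"ty":-0.515,"tz":0.1,"wx":0,"wy":0,"wz":16,"jaw":1},
    {"tx":0.374,"ty":-0.515,"tz":0.1,"wx":0,"wy":0,"wz":16,"jaw":1},
    {"tx":0.374,"ty":-0.515,"tz":0.1,"wx":0,"wy":0,"wz":16,"jaw":1},
    {"tx":0.374,"ty":-0.515,"tz":0.1,"wx":0,"wy":0,"wz":16,"jaw":1},
  ],
)

```text
t: 2.8
position: [0.3592, 0.2137, 0.2941]
ee_rot: [1.0, 0.024, 0.0, -0.0]
ft_force: [0.7, 1.0, 0.4]
finger_gap: 1.001
grip_force: 0.0
```

>>> jog_arm(
  motion=[
    {"tx":0.13,"ty":-0.18,"tz":0.04,"wx":0,"wy":0,"wz":0,"jaw":1},
    {"tx":0.13,"ty":-0.18,"tz":0.04,"wx":0,"wy":0,"wz":0,"jaw":1},
    {"tx":0.13,"ty":-0.18,"tz":0.04,"wx":0,"wy":0,"wz":0,"jaw":1},
    {"tx":0.13,"ty":-0.18,"tz":0.04,"wx":0,"wy":0,"wz":0,"jaw":1},
    {"tx":0.13,"ty":-0.18,"tz":0.04,"wx":0,"wy":0,"wz":0,"jaw":1},
    {"tx":0.13,"ty":-0.18,"tz":0.04,"wx":0,"wy":0,"wz":0,"jaw":1},
    {"tx":0.13,"ty":-0.18,"tz":0.04,"wx":0,"wy":0,"wz":0,"jaw":1},
  ],
)

```text
t: 3.5
position: [0.4886, 0.0352, 0.3331]
ee_rot: [1.0, 0.023, -0.0, -0.0]
ft_force: [-0.6, 0.4, -0.3]
finger_gap: 1.004
grip_force: 0.0
```

```bash
python3 - <<'E'
from h import *
print(manip.sense()["position"])
i=cams.camera_info("wrist");im=cams.camera("wrist");cv2.imwrite("pics/w1.png",cv2.resize(cv2.convertScaleAbs(im,alpha=1.8),(800,600)));np.savez("w1.npz",im=im,**i)
print(i)
for q in("bed","comb_bay","start_button_top"): print(q,[(round(d["conf"],2),d["pixel"]) for d in tip_of(q,"wrist")])
# predicted corners yaw 0 at 0.586,.017
E
```

```text
[0.48860465 0.03523116 0.33308346]
{'vfov': 58.826037694771465, 'cx': 250.45544489781363, 'cy': 193.84424529860232, 'position': array([0.55625702, 0.03805208, 0.47569542]), 'attitude': array([-0.09808579,  0.0936294 , -0.68434226,  0.71644147])}
bed [(0.84, [269.9, 69.4])]
comb_bay [(0.67, [271.6, 72.9])]
start_button_top [(0.8, [218.8, 16.4])]
```

View pics/w1.png

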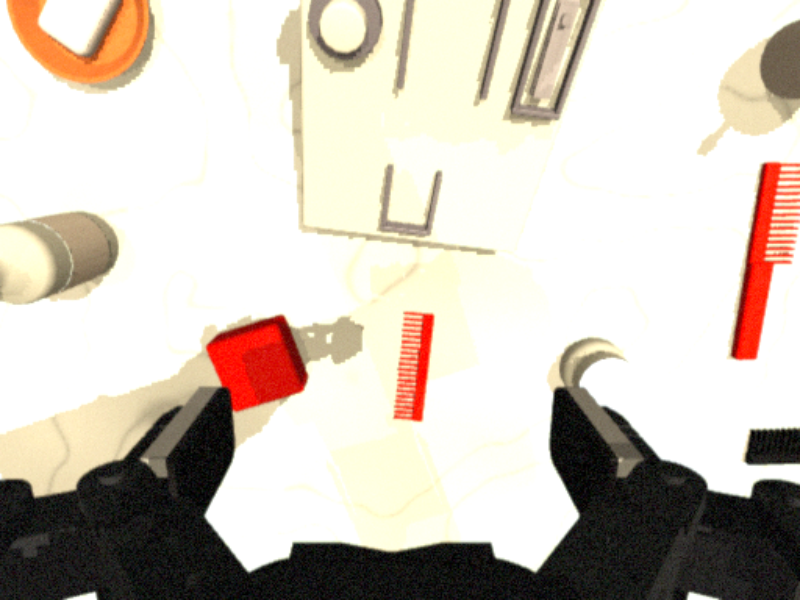

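The view shows:
- Sanitiser's front edge at (300–515, 230–250), with the U of the handle part at (382–440, 168–232).
- Button at (344,25) and nail clipper at (555,60).
- Red comb at (768,260).

I'll shift forward and right to see the whole bed and the comb together.

>>> jog_arm(
  motion=[
    {"tx":0.09,"ty":-0.12,"tz":0.03,"wx":0,"wy":0,"wz":0,"jaw":1},
    {"tx":0.09,"ty":-0.12,"tz":0.03,"wx":0,"wy":0,"wz":0,"jaw":1},
    {"tx":0.09,"ty":-0.12,"tz":0.03,"wx":0,"wy":0,"wz":0,"jaw":1},
    {"tx":0.09,"ty":-0.12,"tz":0.03,"wx":0,"wy":0,"wz":0,"jaw":1},
    {"tx":0.09,"ty":-0.12,"tz":0.03,"wx":0,"wy":0,"wz":0,"jaw":1},
  ],
)

```text
t: 4.2
position: [0.579, -0.0845, 0.3625]
ee_rot: [1.0, 0.023, -0.001, -0.0]
ft_force: [-0.6, 0.4, 0.0]
finger_gap: 0.999
grip_force: 0.0
```

```bash
python3 - <<'E'
from h import *
print(manip.sense()["position"])
i=cams.camera_info("wrist");im=cams.camera("wrist");cv2.imwrite("pics/w2.png",cv2.resize(cv2.convertScaleAbs(im,alpha=1.3),(800,600)));np.savez("w2.npz",im=im,**i)
for q in("bed","comb_bay","start_button_top","comb","comb_grip","comb_tip"): print(q,[(round(d["conf"],2),d["pixel"],onz(i,d["pixel"],.006)[:2].round(4)) for d in tip_of(q,"wrist")])
E
```

```text
[ 0.57901449 -0.08450246  0.36245667]
bed [(0.57, [166.8, 144.8], array([0.576 , 0.0375]))]
comb_bay [(0.91, [165.4, 146.8], array([0.573 , 0.0396]))]
start_button_top [(0.6, [105.8, 112.5], array([0.618 , 0.1235]))]
comb [(0.81, [380.8, 215.8], array([ 0.4814, -0.2916]))]
comb_grip [(0.7, [379.0, 227.3], array([ 0.4623, -0.2916]))]
comb_tip [(0.64, [390.6, 161.5], array([ 0.5667, -0.2934]))]
```

View pics/w2.png

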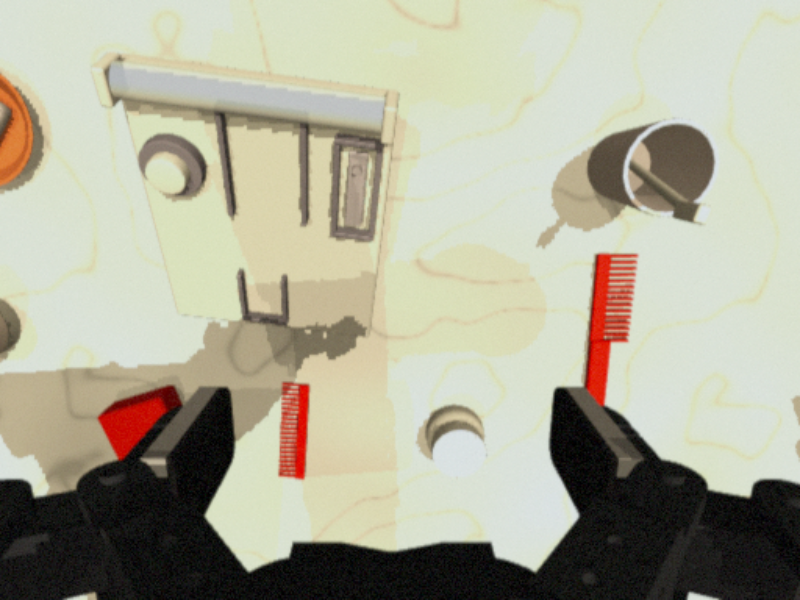

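The whole bed is in view: walls around (232,165), (304,175) and (265,320), button cap (165,172), tube along the top. The comb head is at (615,300), with its tip at (598–637, 254). I'll fit both poses to these corners from the two wrist views.

```bash
cat > fit.py <<'E'
from h import *
from scipy.optimize import least_squares
W={k:(lambda z:{n:z[n] for n in("vfov","cx","cy","position","attitude")})(np.load(f"{k}.npz")) for k in("w1","w2")}
mm=1e-3
bed=[("w1",302,228,-115,89,0),("w1",516,252,-115,-89,0),("w1",390,166,-45,18,10),("w1",438,172,-45,-18,10),("w1",400,95,15,18,8),("w1",484,98,15,-36,8),("w1",383,231,-100,20,5),("w1",431,236,-100,-20,5),
("w2",178,313,-115,89,0),("w2",370,333,-115,-89,0),("w2",240,270,-45,18,10),("w2",284,276,-45,-18,10),("w2",232,215,15,18,8),("w2",304,222,15,-36,8),("w2",244,320,-100,20,5),("w2",286,323,-100,-20,5)]
comb=[("w2",598,254,90,10,8),("w2",637,255,90,-28,8),("w2",627,341,0,-28,8),("w1",734,358,-90,10,12),("w1",757,358,-90,-10,12),("w1",764,163,90,10,8),("w1",791,263,0,-28,8)]
def T(p,tilt): return R.from_euler("z",p[2]).as_matrix()@R.from_euler("y",-tilt).as_matrix(),np.array([p[0],p[1],p[3]])
def fit(obs,x0,tilt,freez):
    def res(p):
        M,o=T([*p[:3],p[3] if freez else x0[3]],tilt)
        return np.concatenate([proj(W[k],M@(np.array([x,y,z])*mm)+o)[0]-np.array([u,v])*.64 for k,u,v,x,y,z in obs])
    s=least_squares(res,x0 if freez else x0[:3],loss="soft_l1"); return s.x,res(s.x).reshape(-1,2).round(1)
if __name__=="__main__":
    np.set_printoptions(suppress=True,precision=4)
    for fz in(0,1):
        p,r=fit(bed,[.585,.02,0,.095],np.radians(30),fz); print("bed",p,np.degrees(p[2]),r.tolist())
        p,r=fit(comb,[.476,-.295,.03,0],0,fz); print("comb",p,np.degrees(p[2]),r.tolist())
E
python3 fit.py
```

```text
bed [ 0.5881  0.0168 -0.0593] -3.396388740475505 [[-2.2, 0.5], [-2.4, -0.5], [1.0, 2.8], [2.0, 2.4], [0.1, -5.1], [-0.4, -1.0], [0.1, -2.8], [1.1, -2.6], [-2.9, 2.1], [-2.3, 1.7], [-0.2, 3.8], [-0.1, 2.9], [-0.4, -0.2], [0.3, 0.3], [1.1, -2.0], [2.8, -1.0]]
comb [ 0.4767 -0.2951  0.0619] 3.5453718207285116 [[-0.9, -0.8], [-0.1, -1.8], [-0.1, 0.7], [0.7, 1.4], [-0.3, 1.2], [1.0, -1.7], [-0.2, 0.6]]
bed [ 0.5878  0.0171 -0.0585  0.0917] -3.3541547612599794 [[-1.9, 0.4], [-3.1, -0.8], [0.7, 3.0], [1.5, 2.5], [-0.3, -4.4], [-1.3, -0.3], [-0.1, -2.8], [0.7, -2.7], [-2.1, 1.7], [-2.4, 1.1], [0.3, 3.5], [0.2, 2.5], [0.1, -0.2], [0.5, 0.2], [1.6, -2.5], [3.1, -1.6]]
comb [ 0.4751 -0.3     0.067  -0.0079] 3.841509596161279 [[-0.1, -0.4], [0.3, -1.6], [0.7, 0.0], [0.7, 0.6], [-0.5, 0.4], [-0.1, -0.2], [-1.1, 0.7]]
```

>>> jog_arm(
  motion=[
    {"tx":-0.118,"ty":-0.212,"tz":-0.1,"wx":0,"wy":0,"wz":1,"jaw":0},
    {"tx":-0.118,"ty":-0.212,"tz":-0.1,"wx":0,"wy":0,"wz":1,"jaw":0},
    {"tx":-0.118,"ty":-0.212,"tz":-0.1,"wx":0,"wy":0,"wz":1,"jaw":0},
    {"tx":-0.118,"ty":-0.212,"tz":-0.1,"wx":0,"wy":0,"wz":1,"jaw":0},
    {"tx":-0.118,"ty":-0.212,"tz":-0.1,"wx":0,"wy":0,"wz":1,"jaw":0},
    {"tx":-0.118,"ty":-0.212,"tz":-0.26,"wx":0,"wy":0,"wz":1,"jaw":0},
    {"tx":-0.118,"ty":-0.212,"tz":-0.26,"wx":0,"wy":0,"wz":1,"jaw":0},
    {"tx":-0.118,"ty":-0.212,"tz":-0.26,"wx":0,"wy":0,"wz":1,"jaw":0},
  ],
)

```text
t: 5.35
position: [0.4605, -0.2956, 0.1175]
ee_rot: [0.999, 0.032, 0.001, 0.0]
ft_force: [0.4, 0.1, -0.4]
finger_gap: 0.503
grip_force: 0.0
```

```bash
python3 - <<'E'
from h import *
s=manip.sense();print(s["position"],s["ee_rot"],s["finger_gap"])
i=cams.camera_info("wrist");im=cams.camera("wrist");cv2.imwrite("pics/w3.png",im);np.savez("w3.npz",im=im,**i)
print([(round(d["conf"],2),onz(i,d["pixel"],.006)[:2].round(4)) for d in tip_of("comb_grip","wrist")],[(round(d["conf"],2),onz(i,d["pixel"],.006)[:2].round(4)) for d in tip_of("comb_tip","wrist")])
m=redmask(im);k,l,st,c=cv2.connectedComponentsWithStats(m);print(st[1:][st[1:,4]>200])
j=1+st[1:,4].argmax();m=l==j
for r in range(st[j,1]+3,st[j,1]+st[j,3],12):
    x=np.where(m[r])[0]; print(r,x.min(),x.max(),onz(i,(x.min(),r),.01)[:2].round(4),onz(i,(x.max()+1,r),.01)[:2].round(4))
E
```

```text
[ 0.46052122 -0.29555214  0.11746353] [9.99477591e-01 3.23050770e-02 9.29151178e-04 2.53974258e-04] 0.5025555943081277
[(0.89, array([ 0.2893, -0.4347])), (0.56, array([ 0.4607, -0.2957]))] [(0.58, array([ 0.5655, -0.2919]))]
[[ 239   44   55  236 6780]]
47 239 293 [ 0.5618 -0.2816] [ 0.5643 -0.319 ]
59 239 289 [ 0.5542 -0.282 ] [ 0.5565 -0.317 ]
71 239 256 [ 0.5464 -0.2824] [ 0.5472 -0.2949]
83 240 291 [ 0.5386 -0.2836] [ 0.5409 -0.3199]
95 239 257 [ 0.5305 -0.2833] [ 0.5313 -0.2967]
107 239 256 [ 0.5223 -0.2838] [ 0.5231 -0.2966]
119 240 290 [ 0.514 -0.285] [ 0.5164 -0.3215]
131 240 256 [ 0.5055 -0.2854] [ 0.5063 -0.2977]
143 240 289 [ 0.4968 -0.2859] [ 0.4992 -0.3225]
155 240 255 [ 0.488  -0.2864] [ 0.4888 -0.2982]
167 240 288 [ 0.479  -0.2869] [ 0.4814 -0.3234]
179 240 264 [ 0.4698 -0.2875] [ 0.4711 -0.3062]
191 240 264 [ 0.4605 -0.288 ] [ 0.4617 -0.307 ]
203 240 264 [ 0.451  -0.2885] [ 0.4522 -0.3077]
215 240 264 [ 0.4413 -0.2891] [ 0.4425 -0.3084]
227 240 263 [ 0.4314 -0.2896] [ 0.4326 -0.3084]
239 240 263 [ 0.4212 -0.2902] [ 0.4225 -0.3091]
251 240 263 [ 0.4109 -0.2908] [ 0.4122 -0.3099]
263 240 263 [ 0.4004 -0.2914] [ 0.4016 -0.3107]
275 240 263 [ 0.3897 -0.292 ] [ 0.3909 -0.3115]
```

>>> jog_arm(
  motion=[
    {"tx":0,"ty":-0.002,"tz":-0.08,"wx":0,"wy":0,"wz":0,"jaw":-0.2},
    {"tx":0,"ty":-0.002,"tz":-0.08,"wx":0,"wy":0,"wz":0,"jaw":-0.2},
    {"tx":0,"ty":-0.002,"tz":-0.095,"wx":0,"wy":0,"wz":0,"jaw":-0.2},
    {"tx":0,"ty":-0.002,"tz":-0.095,"wx":0,"wy":0,"wz":0,"jaw":-0.2},
    {"tx":0,"ty":-0.002,"tz":-0.095,"wx":0,"wy":0,"wz":0,"jaw":-0.2},
  ],
)

```text
t: 6.0
position: [0.4636, -0.2983, 0.0266]
ee_rot: [0.999, 0.033, 0.002, 0.001]
ft_force: [-0.7, -0.2, -0.0]
finger_gap: 0.4
grip_force: 0.0
```

>>> jog_arm(
  motion=[
    {"tx":-0.002,"ty":0.001,"tz":-0.01,"wx":0,"wy":0,"wz":0,"jaw":-0.2},
    {"tx":-0.002,"ty":0.001,"tz":-0.018,"wx":0,"wy":0,"wz":0,"jaw":-0.2},
    {"tx":-0.002,"ty":0.001,"tz":-0.018,"wx":0,"wy":0,"wz":0,"jaw":-0.2},
    {"tx":-0.002,"ty":0.001,"tz":-0.018,"wx":0,"wy":0,"wz":0,"jaw":-0.2},
  ],
)

```text
t: 6.4
position: [0.459, -0.2966, 0.0055]
ee_rot: [0.999, 0.033, -0.0, 0.0]
ft_force: [0.7, 0.3, 0.0]
finger_gap: 0.403
grip_force: 0.0
```

>>> jog_arm(
  motion=[
    {"tx":0.001,"ty":0,"tz":-0.004,"wx":0,"wy":0,"wz":0,"jaw":-0.2},
    {"tx":0.001,"ty":0,"tz":-0.004,"wx":0,"wy":0,"wz":0,"jaw":-0.2},
    {"tx":0.001,"ty":0,"tz":-0.004,"wx":0,"wy":0,"wz":0,"jaw":-1},
    {"tx":0.001,"ty":0,"tz":-0.004,"wx":0,"wy":0,"wz":0,"jaw":-1},
    {"tx":0.001,"ty":0,"tz":-0.004,"wx":0,"wy":0,"wz":0,"jaw":-1},
    {"tx":0.001,"ty":0,"tz":-0.004,"wx":0,"wy":0,"wz":0,"jaw":-1},
  ],
  force=50,
)

```text
t: 7.0
position: [0.4602, -0.2966, 0.0017]
ee_rot: [0.999, 0.032, 0.0, 0.0]
ft_force: [-0.8, 1.5, 1.5]
finger_gap: 0.217
grip_force: 50.8
```

>>> jog_arm(
  motion=[
    {"tx":0,"ty":0,"tz":0.05,"wx":0,"wy":0,"wz":0,"jaw":-1},
    {"tx":0,"ty":0,"tz":0.1,"wx":0,"wy":0,"wz":0,"jaw":-1},
    {"tx":0,"ty":0,"tz":0.15,"wx":0,"wy":0,"wz":0,"jaw":-1},
    {"tx":0,"ty":0.05,"tz":0.2,"wx":0,"wy":0,"wz":0,"jaw":-1},
    {"tx":0,"ty":0.1,"tz":0.25,"wx":0,"wy":0,"wz":0,"jaw":-1},
    {"tx":0,"ty":0.1,"tz":0.25,"wx":0,"wy":0,"wz":0,"jaw":-1},
    {"tx":0,"ty":0.1,"tz":0.25,"wx":0,"wy":0,"wz":0,"jaw":-1},
  ],
)

```text
t: 7.7
position: [0.4619, -0.1948, 0.2565]
ee_rot: [0.999, 0.034, 0.005, 0.001]
ft_force: [0.7, -0.4, -0.7]
finger_gap: 0.214
grip_force: 50.6
```

```bash
cat > plan.py <<'E'
from h import *
np.set_printoptions(suppress=True,precision=4)
q0=R.from_quat([.9995,.0323,0,0]); t0=np.array([.4602,-.2966,.0017])
Rc=R.from_euler("z",3.4,degrees=True); oc=np.array([.4755,-.2965,0])
rel=Rc.inv()*q0; tr=Rc.inv().apply(t0-oc)   # tool in comb
def go(bo,yaw,h,dx=0,dy=0):
    Rb=R.from_euler("z",yaw,degrees=True)*R.from_euler("y",-30,degrees=True)
    tgt=np.array(bo)+Rb.apply(tr+[dx,dy,h]); s=manip.sense(); 
    d=Rb*rel*R.from_quat(s["ee_rot"]).inv()
    print("pos",s["position"],"shift",tgt-s["position"],"turn",np.degrees(d.as_rotvec()),"gap",s["finger_gap"],s["grip_force"],"tgt",tgt)
    return Rb,tgt
E
python3 - <<'E'
from plan import *
for h in(.1,.04,.004): go([.588,.017,.095],-3.4,h)
E
```

```text
pos [ 0.4619 -0.1948  0.2565] shift [ 0.0622  0.2164 -0.081 ] turn [  0.1752 -29.5042  -6.8118] gap 0.2138970682644911 50.55226385593414 tgt [0.5241 0.0216 0.1754]
pos [ 0.4619 -0.1948  0.2565] shift [ 0.0921  0.2146 -0.133 ] turn [  0.1752 -29.5042  -6.8118] gap 0.2138970682644911 50.55226385593414 tgt [0.554  0.0198 0.1235]
pos [ 0.4619 -0.1948  0.2565] shift [ 0.1101  0.2135 -0.1642] turn [  0.1752 -29.5042  -6.8118] gap 0.2138970682644911 50.55226385593414 tgt [0.572  0.0188 0.0923]
```

>>> jog_arm(
  motion=[
    {"tx":0.02,"ty":0.05,"tz":0,"wx":0,"wy":-7,"wz":-1.5,"jaw":-1},
    {"tx":0.04,"ty":0.1,"tz":0,"wx":0.1,"wy":-14,"wz":-3,"jaw":-1},
    {"tx":0.06,"ty":0.15,"tz":-0.02,"wx":0.1,"wy":-21,"wz":-5,"jaw":-1},
    {"tx":0.06,"ty":0.2,"tz":-0.04,"wx":0.2,"wy":-29.5,"wz":-6.8,"jaw":-1},
    {"tx":0.062,"ty":0.216,"tz":-0.081,"wx":0.2,"wy":-29.5,"wz":-6.8,"jaw":-1},
    {"tx":0.062,"ty":0.216,"tz":-0.081,"wx":0.2,"wy":-29.5,"wz":-6.8,"jaw":-1},
    {"tx":0.062,"ty":0.216,"tz":-0.081,"wx":0.2,"wy":-29.5,"wz":-6.8,"jaw":-1},
  ],
)

```text
t: 8.4
position: [0.5184, 0.0198, 0.1651]
ee_rot: [0.968, -0.025, 0.251, 0.008]
ft_force: [-0.5, -1.1, -2.1]
finger_gap: 0.218
grip_force: 50.5
```

```bash
python3 - <<'E'
from plan import *
Rb,_=go([.588,.017,.095],-3.4,.1)
s=manip.sense();i=cams.camera_info("wrist");im=cams.camera("wrist");np.savez("w4.npz",im=im,**i)
# predicted comb (yellow) from tool pose, bed features (green)
Rt=R.from_quat(s["ee_rot"]);Rcb=Rt*rel.inv();o=s["position"]-Rcb.apply(tr)
v=cv2.resize(cv2.convertScaleAbs(im,alpha=1.3),(800,600))
def pl(P,col): cv2.polylines(v,[np.round(proj(i,P)*1.5625).astype(np.int32)],True,col,1)
pl(o+Rcb.apply(np.array([[-90,10,12],[4,10,12],[4,-10,12],[-90,-10,12]])/1e3),(0,255,255))
pl(o+Rcb.apply(np.array([[0,10,8],[90,10,8],[90,-28,8],[0,-28,8]])/1e3),(0,255,255))
B=lambda a:np.array([.588,.017,.095])+Rb.apply(np.array(a)/1e3)
for a in([[-96,16,10],[-45,16,10],[-45,20,10],[-100,20,10],[-100,-20,10],[-45,-20,10],[-45,-16,10],[-96,-16,10]],[[15,16,10],[96,16,10],[96,20,10],[15,20,10]],[[15,-34,10],[96,-34,10],[96,-38,10],[15,-38,10]],[[-115,89,0],[115,89,0],[115,-89,0],[-115,-89,0]]): pl(B(a),(0,160,0))
cv2.imwrite("pics/w4.png",v)
E
```

```text
pos [0.5184 0.0198 0.1651] shift [0.0057 0.0018 0.0103] turn [-0.0507 -0.9571 -0.087 ] gap 0.2183401451342022 50.50220489501953 tgt [0.5241 0.0216 0.1754]
```

View pics/w4.png

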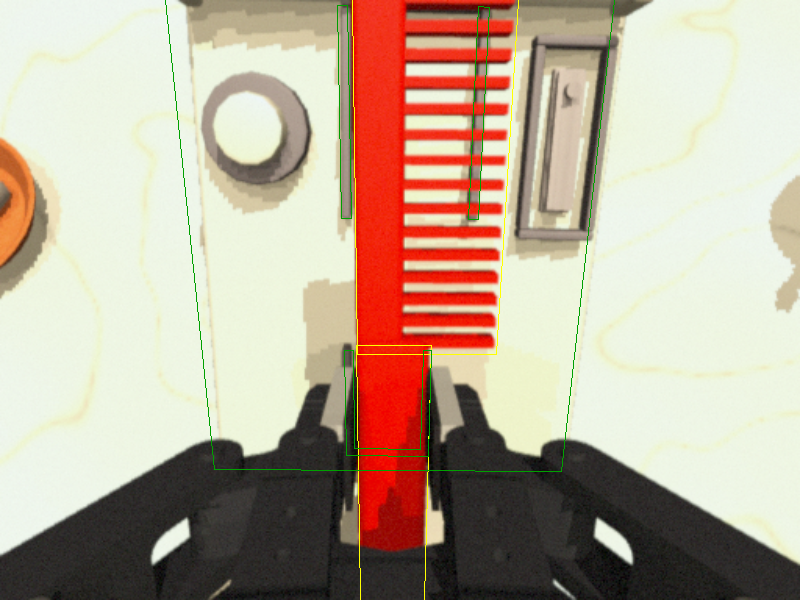

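The overlay agrees with the picture: the comb head lies on its predicted outline, and the compartment walls at (346,110) and (480,110) lie under the green model. I continue down to about 30 mm and let it settle.

>>> jog_arm(
  motion=[
    {"tx":0.01,"ty":-0.001,"tz":-0.018,"wx":0,"wy":0,"wz":0,"jaw":-1},
    {"tx":0.02,"ty":-0.001,"tz":-0.036,"wx":0,"wy":0,"wz":0,"jaw":-1},
    {"tx":0.035,"ty":-0.002,"tz":-0.061,"wx":0,"wy":0,"wz":0,"jaw":-1},
    {"tx":0.035,"ty":-0.002,"tz":-0.061,"wx":0,"wy":0,"wz":0,"jaw":-1},
    {"tx":0.035,"ty":-0.002,"tz":-0.061,"wx":0,"wy":0,"wz":0,"jaw":-1},
    {"tx":0.035,"ty":-0.002,"tz":-0.061,"wx":0,"wy":0,"wz":0,"jaw":-1},
  ],
)

```text
t: 9.05
position: [0.5579, 0.0172, 0.1113]
ee_rot: [0.966, -0.028, 0.256, 0.006]
ft_force: [0.4, -0.2, -0.1]
finger_gap: 0.214
grip_force: 50.5
```

```bash
python3 - <<'E'
from plan import *
for h in (.03,.012,.004): go([.588,.017,.095],-3.4,h)
E
```

```text
pos [0.5579 0.0172 0.1113] shift [0.0011 0.0024 0.0035] turn [-0.2829 -0.35    0.1341] gap 0.21419063781412365 50.48900306224823 tgt [0.559  0.0195 0.1148]
pos [0.5579 0.0172 0.1113] shift [ 0.0101  0.0018 -0.0121] turn [-0.2829 -0.35    0.1341] gap 0.21419063781412365 50.48900306224823 tgt [0.568  0.019  0.0992]
pos [0.5579 0.0172 0.1113] shift [ 0.014   0.0016 -0.019 ] turn [-0.2829 -0.35    0.1341] gap 0.21419063781412365 50.48900306224823 tgt [0.572  0.0188 0.0923]
```

>>> jog_arm(
  motion=[
    {"tx":0.008,"ty":0.002,"tz":-0.009,"wx":-0.2,"wy":-0.3,"wz":0.1,"jaw":-1},
    {"tx":0.008,"ty":0.002,"tz":-0.009,"wx":-0.2,"wy":-0.3,"wz":0.1,"jaw":-1},
    {"tx":0.008,"ty":0.002,"tz":-0.009,"wx":-0.2,"wy":-0.3,"wz":0.1,"jaw":-1},
    {"tx":0.008,"ty":0.002,"tz":-0.009,"wx":-0.2,"wy":-0.3,"wz":0.1,"jaw":-1},
  ],
)

```text
t: 9.45
position: [0.5653, 0.0194, 0.1016]
ee_rot: [0.966, -0.026, 0.258, 0.008]
ft_force: [-0.7, -0.5, -0.8]
finger_gap: 0.218
grip_force: 50.5
```

```bash
python3 - <<'E'
from plan import *
go([.588,.017,.095],-3.4,.004)
im=cams.camera("wrist");s=cams.camera("scene");
cv2.imwrite("pics/w5.png",np.hstack([cv2.resize(im,(480,360)),cv2.resize(cv2.convertScaleAbs(s[195:285,195:305],alpha=2),(320,360)[:1]+(360,),interpolation=cv2.INTER_CUBIC)]))
E
```

```text
pos [0.5653 0.0194 0.1016] shift [ 0.0067 -0.0007 -0.0093] turn [-0.0757 -0.1129 -0.0038] gap 0.21756072827581469 50.532474517822266 tgt [0.572  0.0188 0.0923]
```

View pics/w5.png

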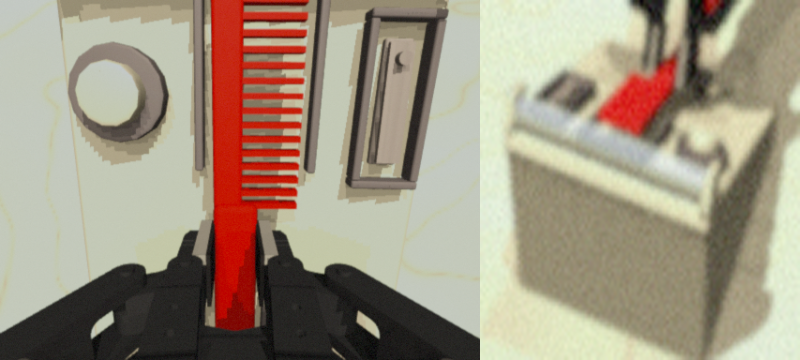

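The comb head sits between the head walls (left gap about 9 px, right gap about 9 px). I keep lowering it.

>>> jog_arm(
  motion=[
    {"tx":0.003,"ty":0,"tz":-0.004,"wx":0,"wy":0,"wz":0,"jaw":-1},
    {"tx":0.006,"ty":-0.001,"tz":-0.008,"wx":0,"wy":0,"wz":0,"jaw":-1},
    {"tx":0.006,"ty":-0.001,"tz":-0.008,"wx":0,"wy":0,"wz":0,"jaw":-1},
    {"tx":0.006,"ty":-0.001,"tz":-0.008,"wx":0,"wy":0,"wz":0,"jaw":-1},
  ],
)

```text
t: 9.95
position: [0.571, 0.0182, 0.0927]
ee_rot: [0.966, -0.026, 0.257, 0.008]
ft_force: [0.0, -0.4, -0.8]
finger_gap: 0.217
grip_force: 50.5
```

>>> jog_arm(
  motion=[
    {"tx":0.001,"ty":0,"tz":-0.002,"wx":0,"wy":0,"wz":0,"jaw":-1},
    {"tx":0.001,"ty":0,"tz":-0.002,"wx":0,"wy":0,"wz":0,"jaw":-1},
    {"tx":0.001,"ty":0,"tz":-0.002,"wx":0,"wy":0,"wz":0,"jaw":-1},
  ],
)

```text
t: 10.25
position: [0.5721, 0.0184, 0.0908]
ee_rot: [0.966, -0.026, 0.257, 0.008]
ft_force: [-0.1, -0.3, -2.0]
finger_gap: 0.218
grip_force: 50.5
```

>>> jog_arm(
  motion=[
    {"tx":0.001,"ty":0,"tz":-0.0015,"wx":0,"wy":0,"wz":0,"jaw":-1},
    {"tx":0.001,"ty":0,"tz":-0.0015,"wx":0,"wy":0,"wz":0,"jaw":-1},
    {"tx":0.001,"ty":0,"tz":-0.0015,"wx":0,"wy":0,"wz":0,"jaw":-1},
  ],
)

```text
t: 10.55
position: [0.573, 0.0184, 0.0891]
ee_rot: [0.966, -0.026, 0.257, 0.008]
ft_force: [0.3, -0.1, -0.8]
finger_gap: 0.212
grip_force: 50.5
```

>>> jog_arm(
  motion=[
    {"tx":0.001,"ty":0,"tz":-0.0015,"wx":0,"wy":0,"wz":0,"jaw":-1},
    {"tx":0.001,"ty":0,"tz":-0.0015,"wx":0,"wy":0,"wz":0,"jaw":-1},
    {"tx":0.001,"ty":0,"tz":-0.0015,"wx":0,"wy":0,"wz":0,"jaw":-1},
  ],
)

```text
t: 10.85
position: [0.5737, 0.0183, 0.0886]
ee_rot: [0.966, -0.026, 0.258, 0.008]
ft_force: [-12.0, 1.5, 12.2]
finger_gap: 0.217
grip_force: 52.5
```

>>> jog_arm(
  motion=[
    {"tx":-0.001,"ty":0,"tz":0.001,"wx":0,"wy":0,"wz":0,"jaw":-1},
    {"tx":-0.001,"ty":0,"tz":0.001,"wx":0,"wy":0,"wz":0,"jaw":-0.4},
    {"tx":-0.001,"ty":0,"tz":0.001,"wx":0,"wy":0,"wz":0,"jaw":-0.1},
    {"tx":-0.001,"ty":0,"tz":0.001,"wx":0,"wy":0,"wz":0,"jaw":-0.1},
    {"tx":-0.016,"ty":0.001,"tz":0.027,"wx":0,"wy":0,"wz":0,"jaw":-0.1},
    {"tx":-0.041,"ty":0.002,"tz":0.07,"wx":0,"wy":0,"wz":0,"jaw":-0.1},
    {"tx":-0.041,"ty":0.002,"tz":0.07,"wx":0,"wy":0,"wz":0,"jaw":-1},
    {"tx":-0.041,"ty":0.002,"tz":0.07,"wx":0,"wy":0,"wz":0,"jaw":-1},
  ],
)

```text
t: 11.65
position: [0.5335, 0.0225, 0.1611]
ee_rot: [0.965, -0.026, 0.259, 0.006]
ft_force: [0.3, 1.9, 0.3]
finger_gap: 0.117
grip_force: 0.0
```

```bash
python3 - <<'E'
from plan import *
Rb,_=go([.588,.017,.095],-3.4,.08)
i=cams.camera_info("wrist");im=cams.camera("wrist")
print(tip_of("start_button_top","wrist"))
bo=np.array([.588,.017,.095]);v=cv2.resize(cv2.convertScaleAbs(im,alpha=1.3),(800,600))
for z in(0,.012,.02):
  P=bo+Rb.apply([.05,.055,z]);print(z,P,proj(i,P))
th=np.linspace(0,6.28,30);pts=bo+Rb.apply(np.c_[.05+.014*np.cos(th),.055+.014*np.sin(th),0*th+.015])
cv2.polylines(v,[np.round(proj(i,pts)*1.5625).astype(np.int32)],True,(0,160,0),1)
cv2.imwrite("pics/w6.png",v)
E
```

```text
pos [0.5335 0.0225 0.1611] shift [ 0.0005 -0.0014 -0.003 ] turn [-0.2869  0.0813 -0.1242] gap 0.11652798732810439 0.0 tgt [0.5341 0.021  0.1581]
[{'pixel': [159.9, 103.3], 'conf': 0.75}]
0 [0.6345 0.0693 0.12  ] [[169.5253 104.3209]]
0.012 [0.6285 0.0697 0.1304] [[164.9389 104.5902]]
0.02 [0.6245 0.0699 0.1373] [[161.5883 104.787 ]]
```

View pics/w6.png

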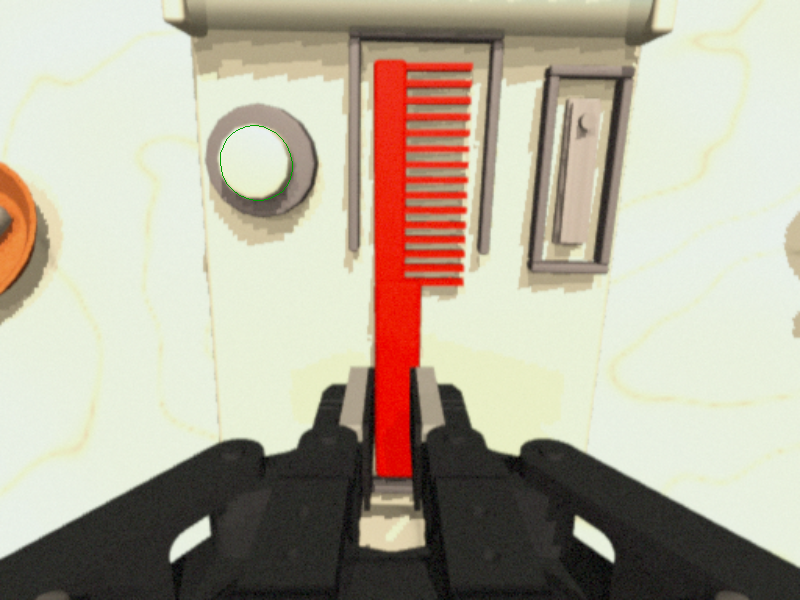

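The comb lies in the compartment, resting towards the lower wall. The button cap at (256,163) sits exactly on the model circle. I move over the button with the fingers shut.

>>> jog_arm(
  motion=[
    {"tx":0.04,"ty":0.024,"tz":0.02,"wx":0,"wy":0,"wz":0,"jaw":-1},
    {"tx":0.078,"ty":0.048,"tz":0.01,"wx":0,"wy":0,"wz":0,"jaw":-1},
    {"tx":0.078,"ty":0.048,"tz":0,"wx":0,"wy":0,"wz":0,"jaw":-1},
    {"tx":0.078,"ty":0.048,"tz":0,"wx":0,"wy":0,"wz":0,"jaw":-1},
    {"tx":0.078,"ty":0.048,"tz":0,"wx":0,"wy":0,"wz":0,"jaw":-1},
  ],
)

```text
t: 12.25
position: [0.6103, 0.0672, 0.1558]
ee_rot: [0.966, -0.026, 0.256, 0.009]
ft_force: [-0.1, 0.5, 0.1]
finger_gap: 0.0
grip_force: 0.0
```

```bash
python3 - <<'E'
from plan import *
Rb=R.from_euler("z",-3.4,degrees=True)*R.from_euler("y",-30,degrees=True)
s=manip.sense();print(Rb.inv().apply(s["position"]-[.588,.017,.095]),s["finger_gap"], Rb.as_matrix()[:,0],Rb.as_matrix()[:,2])
E
```

```text
[0.0471 0.0514 0.043 ] 0.00035968961719600893 [ 0.8645 -0.0514  0.5   ] [-0.4991  0.0297  0.866 ]
```

>>> jog_arm(
  motion=[
    {"tx":0.003,"ty":0.003,"tz":0.001,"wx":0,"wy":0,"wz":0,"jaw":-1},
    {"tx":0.007,"ty":0.003,"tz":-0.006,"wx":0,"wy":0,"wz":0,"jaw":-1},
    {"tx":0.011,"ty":0.003,"tz":-0.013,"wx":0,"wy":0,"wz":0,"jaw":-1},
    {"tx":0.011,"ty":0.003,"tz":-0.013,"wx":0,"wy":0,"wz":0,"jaw":-1},
  ],
)

```text
t: 12.65
position: [0.6216, 0.0709, 0.143]
ee_rot: [0.966, -0.026, 0.256, 0.008]
ft_force: [0.3, -0.9, -0.4]
finger_gap: 0.002
grip_force: 0.0
```

>>> jog_arm(
  motion=[
    {"tx":0.002,"ty":0,"tz":-0.0035,"wx":0,"wy":0,"wz":0,"jaw":-1},
    {"tx":0.002,"ty":0,"tz":-0.0035,"wx":0,"wy":0,"wz":0,"jaw":-1},
    {"tx":0.002,"ty":0,"tz":-0.0035,"wx":0,"wy":0,"wz":0,"jaw":-1},
  ],
)

```text
t: 12.95
position: [0.624, 0.0714, 0.141]
ee_rot: [0.966, -0.026, 0.257, 0.008]
ft_force: [0.4, 0.9, -0.1]
finger_gap: 0.001
grip_force: 0.0
```

>>> jog_arm(
  motion=[
    {"tx":0.002,"ty":0,"tz":-0.0035,"wx":0,"wy":0,"wz":0,"jaw":-1},
    {"tx":0.002,"ty":0,"tz":-0.0035,"wx":0,"wy":0,"wz":0,"jaw":-1},
    {"tx":0.002,"ty":0,"tz":-0.0035,"wx":0,"wy":0,"wz":0,"jaw":-1},
  ],
)

```text
t: 13.25
position: [0.6263, 0.0716, 0.1379]
ee_rot: [0.966, -0.026, 0.257, 0.008]
ft_force: [-0.5, -0.4, 2.2]
finger_gap: -0.001
grip_force: 1.2
```

>>> jog_arm(
  motion=[
    {"tx":0.002,"ty":0,"tz":-0.0035,"wx":0,"wy":0,"wz":0,"jaw":-1},
    {"tx":0.002,"ty":0,"tz":-0.0035,"wx":0,"wy":0,"wz":0,"jaw":-1},
    {"tx":0.002,"ty":0,"tz":-0.0035,"wx":0,"wy":0,"wz":0,"jaw":-1},
  ],
)

```text
t: 13.55
position: [0.6284, 0.0715, 0.1344]
ee_rot: [0.966, -0.026, 0.257, 0.008]
ft_force: [-1.2, -0.6, 3.8]
finger_gap: -0.002
grip_force: 2.4
```

>>> jog_arm(
  motion=[
    {"tx":0.001,"ty":0,"tz":-0.0018,"wx":0,"wy":0,"wz":0,"jaw":-1},
    {"tx":0.0015,"ty":0,"tz":-0.0026,"wx":0,"wy":0,"wz":0,"jaw":-1},
    {"tx":0.0015,"ty":0,"tz":-0.0026,"wx":0,"wy":0,"wz":0,"jaw":-1},
  ],
)

```text
t: 13.85
position: [0.6289, 0.0714, 0.134]
ee_rot: [0.966, -0.026, 0.258, 0.008]
ft_force: [-26.9, 2.2, 26.2]
finger_gap: -0.001
grip_force: 17.7
```

The button is at its hard stop (about 37 N). Retreating.

>>> jog_arm(
  motion=[
    {"tx":-0.005,"ty":0,"tz":0.009,"wx":0,"wy":0,"wz":0,"jaw":-1},
    {"tx":-0.02,"ty":0.001,"tz":0.035,"wx":0,"wy":0,"wz":0,"jaw":-1},
    {"tx":-0.045,"ty":0.002,"tz":0.075,"wx":0,"wy":0,"wz":0,"jaw":-1},
    {"tx":-0.06,"ty":0.002,"tz":0.1,"wx":0,"wy":0,"wz":0,"jaw":-1},
    {"tx":-0.06,"ty":0.002,"tz":0.1,"wx":0,"wy":0,"wz":0,"jaw":-1},
    {"tx":-0.06,"ty":0.002,"tz":0.1,"wx":0,"wy":0,"wz":0,"jaw":-1},
  ],
)

```text
t: 14.45
position: [0.5693, 0.0738, 0.2314]
ee_rot: [0.966, -0.026, 0.257, 0.007]
ft_force: [-0.0, -0.1, -0.7]
finger_gap: -0.004
grip_force: 0.0
```

```bash
python3 - <<'E'
from h import *
cv2.imwrite("pics/w7.png",cv2.convertScaleAbs(cams.camera("wrist"),alpha=1.3)); print(manip.sense()["ft_force"])
E
```

```text
[ 0.9678351  -0.83749453 -0.40212976]
```

View pics/w7.png

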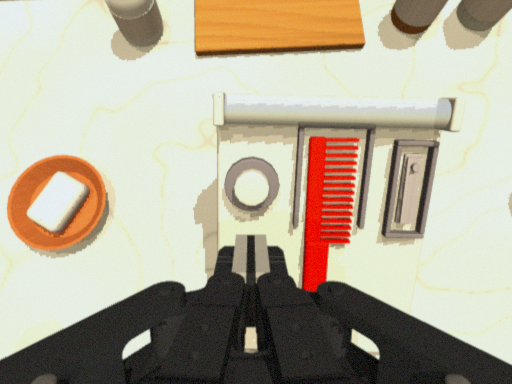

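The comb lies in its compartment at (320,210), the button cap at (251,186) is clear and the arm touches nothing. Handing in.

```bash
python3 -c "
from bench import ticket
print(ticket.sign_off())"
```

```text
the job is handed in; nothing more can be done
None
```

I laid the comb in its compartment head up, let it go, pressed the start button to its stop once and backed off, then handed the job in; no verdict came back, and that the button is up again I judged only by eye in the last picture.

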